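# Pack the coins down the yellow coin tube

### The arm

A 7-joint arm with a two-finger parallel gripper is mounted at the origin on a cart in front of the work surface, level with it; the furniture and walls round the work are solid. World frame = base frame: x ahead of the robot, y to its left, z up, the work surface at z = 0. Lengths are in m, angles in rad, forces in N, time in s.
With the tool pointing down it reaches from about 0.4 to 0.85 m from the base axis. Payload 10.4 kg.
Tool frame: the origin (TCP) lies between the finger pads; the fingertips stand 14 mm ahead of it and the grasp point (between the pads) lies 5 mm behind it; z points along the fingers, y is the line along which they close (so a half turn about z gives the same grasp; the last joint's range is limited). The gripper opens to 87 mm and grips with 3 to 60 N. Pads are 19 mm wide; open, the fingers measure 117 mm over their backs; the gripper's body (75 mm by 190 mm) begins 51 mm behind the grasp point.
Start: joints at [1.217, 0.332, -0.065, 1.46, 0.022, 1.35, -0.088], TCP at [0.203, -0.591, 0.237] pointing down, gripper open.
Joint ranges: [-2.6, 2.6], [-0.5, 2.12], [-1.47, 1.34], [0.16, 2.42], [-1.27, 4.41], [0.06, 2.06], [-2.6, 2.6]. Speed limits (rad/s): [2.22, 2.22, 2.79, 2.79, 3.14, 3.14, 3.14].

### API

Orientations are given as a unit quaternion [x, y, z, w].
In Python, from bench import * gives the robot as it stands.
- The arm moves only by the tool drive_tool, never from a script. Its argument "deltas" is a list of rows, each a list of 7 numbers: the turn, a rotation vector about the tool's x, y, z in degrees, then the shift along the tool's x, y, z in m, then the closure, from -1 (fully open) to 1 (shut). A call has 1 to 12 rows; each row is the pose to reach, as a shift and turn from the pose commanded when the call began, along the tool's axes at that moment; what a row does not reach only later rows make up. A row lasts 1/10 s, in which the tool goes at most 50 mm and 8.59 degrees, less where a joint would pass 70% of its speed; a pose out of reach is approached as far as the arm can. A call with a gripper value outside its range is refused whole. The fingers move at their own pace and stop on an object; "squeeze" is the grip in N (left out, the last holds). Time passes only in rows, so rows that repeat a pose let the fingers close. It gives the time, the measured TCP pose, the force and the opening at its end, in the units of the state.
- read_state(): the state, without advancing time (a new reading comes with each control period).
- camera(name): name is "side" or "top"; returns (picture, depth): 384x512x3 uint8, red, green, blue; 384x512 float32, m along the optical axis (not along the pixel's ray), 0 where there is no reading.
- camera_params(name): a dict with "K" (3x3 intrinsics, pixels), "R" (3x3) and "t" (3): a world point X has camera coordinates R X + t. Camera axes: x right, y down, z forward; pixel columns grow to the right and rows downward; lengths in m; the calibration is good to about 2 mm. A picture is of the moment at which its call begins. camera_params takes no time and is no camera call.
- close_job(): hands the job in, once; it reports no verdict.
Trained networks look in the newest picture that a camera, given by its name, has taken for a name from the list of things; names that differ only in an ending like _2 or _b are one class to them, and where a whole thing is asked for, a point or a joint stands for the part that bears it (a point fixed in the world has none). Each returns a list of dicts, best first, with "score" (0 to 1); they miss things now and then, are a little off and sometimes report something else, mostly with a low value. They report only what shows in the picture. A call takes as long as a camera call. They do not tell look-alikes from the thing itself.
- outline_of(label, camera): "pixels" (384x512 bool, what is visible of it) and "location" ([column, row] as shares, 0 to 1, of the picture: columns of its width, rows of its height, amid what is visible of it).
- tip_of(label, camera): "location" ([column, row] as shares, 0 to 1, of the picture: columns of its width, rows of its height: a listed point, or the origin of a listed thing).
The state is a dict: "time": time; "joint_positions": joint angles; "joint_vel": joint speeds; "joint_torque": joint torques, N m; "ee_pos": TCP position; "eef_rot": TCP orientation; "ft_force": force on the tool from outside, world axes, zero at the start; "torque": the same for the moment, N m; "width": finger opening in m.
Only numpy, scipy, OpenCV 4.12 (cv2) and the standard library are available. Lean on these libraries where they do the work, as an engineer would, in place of code of your own. Each camera call takes 0.05 s, during which the arm holds its last target. There are 200 camera calls.

### The job

The coins in the coin tube with the yellow base and funnel have stuck part-way down. Take the blue-handled packing rod out of its grey stand, put it down the yellow tube and press the coins firmly down until they sit right on the bottom, then let go and leave the rod standing in the yellow tube on the coins. Leave the coins in the green tube where they are.

Things in the scene. Friction and masses are not known exactly. Their poses are not given: they have to be found in the camera images.
- rod_center (a point): Centre of the handle of the packing rod (round, upright, loose, 80 g, 155 mm long: steel shaft 16 mm across, flat foot, upper 60 mm a blue handle 26 mm across). On the axis, 125 mm above the foot's end, 30 mm below the top; z up along the rod. It starts standing in a fixed grey stand (cup 50 mm high, hole 22 mm wide), foot 10 mm and this point 135 mm above the counter.
- yellow_mouth (a point): Centre of the mouth, level with the funnel's rim, of the yellow coin tube: clear, upright, fixed, yellow 70 mm base disc and yellow funnel; z up. 100 mm above the counter. The funnel is 59 mm wide inside at the rim and narrows over 22 mm to the 34 mm bore, whose floor is 90 mm below this point. A like tube with green base and funnel stands elsewhere.
- yellow_coins (a joint): How far the coin stack (32 mm across, 24 mm high) in the yellow tube is pushed down, in m: 0 with its top 36 mm below the mouth, 0.030 on the bottom with its top 66 mm below the mouth, where it stops hard. It sticks: it moves only when pushed with about 7 N and stays where it is left. Starts between 0 and 0.010.
- green_top (a point): Centre of the top of the same kind of coin stack in the green tube, on that tube's axis, starting 36 to 46 mm below its mouth (54 to 64 mm above the counter); z up. It sticks in the same way and is to be left alone. Equipment at the back of the counter beyond the tubes: a receipt printer about 165 mm high in the middle, a monitor to its right; carry the rod well over or clear of it.
Mind the look-alikes: they are no part of the job. What is meant by the part that bears rod_center is not turquoise, and is the larger of those in its own colour. There is more than one size of the part that bears yellow_mouth; the job needs the larger.

How it is judged:
On the way, in this order (a step that is already met when the one before it is completed fails the run):
1. the rod has entered the yellow tube, its foot at least 10 mm below the mouth (horizontal distance between rod_center and yellow_mouth below 0.04 m and z of rod_center in the frame of yellow_mouth below 0.115 m), for 0.05 s.
2. the coins have been pushed to the bottom of the yellow tube (value of joint yellow_coins above 0.027 m), for 0.1 s.
At the end, for the whole second after the job is handed in: The yellow tube's coins are pushed down more than 27 of 30 mm; the rod stands in that tube on the coins (handle centre under 68 mm above the mouth, within 40 mm of the axis, leaning under 25 degrees); the green tube's coins have not moved (under 4 mm) (value of joint yellow_coins above 0.027 m and horizontal distance between rod_center and yellow_mouth below 0.04 m and z of rod_center in the frame of yellow_mouth below 0.068 m and angle between rod_center's own z axis and vertical below 0.45 rad and distance of green_top from where it was at the start of the episode below 0.004 m); the robot touches nothing.
It fails at once if the coins in the green tube are moved by over 4 mm (distance of green_top from where it was at the start of the episode above 0.004 m).
It also fails if it takes over 35 s, if anything falls off the work surface, if the arm or the gripper's body presses on something with over 40 N, if the wrist force passes 120 N, or if a joint passes its speed limit or range.

## Working session

There is one attempt and no reset: what is moved stays moved. The work goes in short steps, Python scripts to look and compute and a tool call to move; the robot and the scene stay as the last step left them, time stands still between calls to the robot, and variables do not carry over. Pictures are saved under pics/ and viewed, on a budget of 10 in all, crops included, one or two more only if the job needs it, and the job is handed in when it is done.

Besides the shell and the picture viewer there is one more tool, called after "Request:" as name([rows], argument=value, ...), one row to a line, values as JSON. drive_tool: Moves the arm, as the interface text tells. Its arguments: {"type":"object","properties":{"deltas":{"type":"array"},"squeeze":{"type":"number"}},"required":["deltas"]}

```bash
mkdir -p pics; cat > h.py <<'E'
from bench import *
import numpy as np, cv2
def P(c,u,v,d):
    p=camera_params(c);K,R,t=map(np.array,(p['K'],p['R'],p['t']))
    return R.T@(np.linalg.inv(K)@np.array([u,v,1])*d-t)
def Q(c,u,v,z):
    p=camera_params(c);K,R,t=map(np.array,(p['K'],p['R'],p['t']))
    o=-R.T@t; r=R.T@np.linalg.inv(K)@np.array([u,v,1]); return o+r*(z-o[2])/r[2]
E
python3 - <<'E'
from h import *
ims=[]
for c in ("top","side"):
    im,d=camera(c);np.save(f"{c}_d.npy",d);cv2.imwrite(f"pics/{c}0.png",im[:,:,::-1])
    for l in ("rod_center","yellow_mouth","green_top"):
        for r in tip_of(l,c):
            u,v=r["location"][0]*512,r["location"][1]*384
            dd=d[min(int(v),383),min(int(u),511)]
            print(c,l,round(r["score"],2),round(u),round(v),P(c,u,v,dd).round(3))
s=read_state();print(s["time"],s["ee_pos"],s["eef_rot"],s["width"])
E
```

```text
top rod_center 0.49 308 167 [0.484 0.055 0.161]
top rod_center 0.49 334 180 [ 0.445 -0.022  0.156]
top rod_center 0.4 285 185 [0.433 0.124 0.116]
top yellow_mouth 0.82 234 164 [0.504 0.285 0.078]
top yellow_mouth 0.67 120 201 [0.386 0.655 0.049]
top green_top 0.43 375 177 [ 0.463 -0.169  0.061]
side rod_center 0.78 280 215 [0.49  0.045 0.144]
side rod_center 0.66 266 232 [ 0.451 -0.033  0.147]
side rod_center 0.57 258 213 [0.427 0.123 0.089]
side yellow_mouth 0.78 278 183 [0.492 0.297 0.085]
side yellow_mouth 0.68 247 134 [0.372 0.728 0.049]
0.4 [ 0.20298011 -0.59107765  0.2364614 ] [ 9.86356016e-01  1.64626262e-01 -6.97745163e-06 -6.60580617e-05] 0.08683203476917357
```

View pics/top0.png

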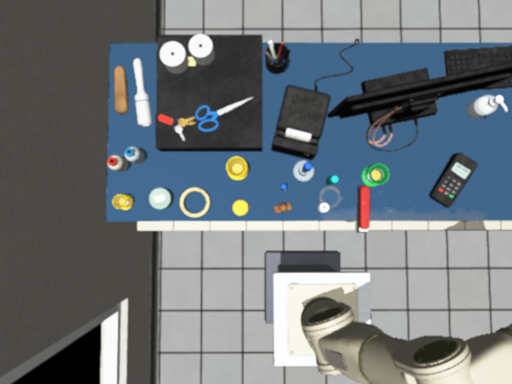

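View pics/side0.png

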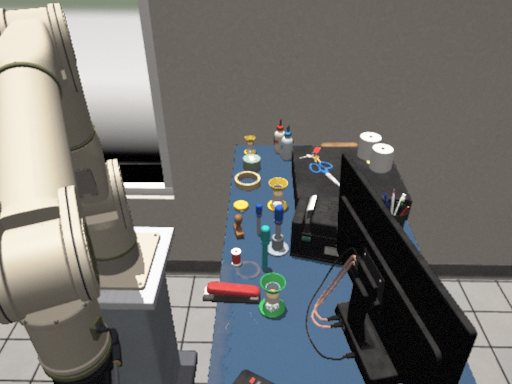

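Rod candidates (top): blue at (306,168), smaller blue at (284,187), and turquoise at (334,180). The large blue one fits. Yellow tube candidates: (237,167) and (122,201). The first looks larger. I'll confirm both in one enlarged crop and measure them.

```bash
python3 - <<'E'
from h import *
from collections import Counter
a=cv2.imread("pics/top0.png")[140:225,100:400];b=cv2.imread("pics/side0.png")[130:320,220:310]
a=cv2.resize(a,(800,227),interpolation=cv2.INTER_CUBIC)
b=cv2.rotate(b,cv2.ROTATE_90_COUNTERCLOCKWISE);b=cv2.resize(b,(760,360),interpolation=cv2.INTER_CUBIC)
b=cv2.copyMakeBorder(b,0,0,0,40,cv2.BORDER_CONSTANT)
cv2.imwrite("pics/crop1.png",np.vstack([a,b]))
# clouds by colour
for c in ("top","side"):
    im=cv2.imread(f"pics/{c}0.png");d=np.load(f"{c}_d.npy");hsv=cv2.cvtColor(im,cv2.COLOR_BGR2HSV)
    p=camera_params(c);K,R,t=map(np.array,(p['K'],p['R'],p['t']))
    print(c,"cam",(-R.T@t).round(2),K[0,0])
    for n,lo,hi in (("yel",(20,120,90),(32,255,255)),("blue",(112,150,90),(128,255,255)),("green",(50,130,80),(75,255,255)),("turq",(82,150,90),(98,255,255))):
        m=cv2.inRange(hsv,lo,hi)
        k,L,S,C=cv2.connectedComponentsWithStats(m,connectivity=8)
        for i in range(1,k):
            if S[i,4]<8: continue
            vs,us=np.where((L==i)&(d>0))
            if len(us)==0: continue
            X=np.array([P(c,u,v,d[v,u]) for u,v in zip(us,vs)])
            if X[:,0].max()>.75 or X[:,0].min()<.3 or X[:,2].max()<0.01: continue
            print(n,S[i],C[i].round(1),np.percentile(X,3,axis=0).round(3),np.percentile(X,97,axis=0).round(3))
E
```

```text
top cam [0.34 0.21 1.61] 481.7951085271555
yel [180 117  14  10  80] [185.5 121.6] [0.623 0.417 0.095] [0.648 0.453 0.108]
yel [226 157  22  23 376] [236.9 168.2] [0.463 0.248 0.002] [0.52  0.305 0.104]
yel [372 170   9  10  58] [376.2 174.4] [ 0.459 -0.186  0.052] [ 0.482 -0.164  0.063]
yel [113 195  20  15 224] [122.5 201.5] [ 0.364  0.63  -0.001] [0.406 0.67  0.073]
yel [233 200  15  16 191] [240.  207.4] [0.344 0.244 0.002] [0.387 0.288 0.022]
green [362 164  27  23 302] [374.7 175.1] [ 0.439 -0.201  0.004] [ 0.5   -0.141  0.105]
green [449 194   4   4  11] [450.5 195.8] [ 0.398 -0.433  0.021] [ 0.407 -0.421  0.034]
turq [329 174  11  11  83] [333.8 179. ] [ 0.437 -0.062 -0.006] [ 0.474 -0.011  0.16 ]
side cam [ 0.44 -0.92  0.91] 427.8270544805003
yel [244 135  12   7  59] [249.6 137.8] [0.364 0.634 0.05 ] [0.402 0.685 0.073]
yel [244 150   5   4  12] [245.6 151.8] [0.36  0.634 0.001] [0.376 0.656 0.012]
yel [252 150   4   4   8] [253.6 151.6] [0.395 0.634 0.007] [0.406 0.649 0.016]
yel [269 178  19  13 153] [277.9 183.1] [0.465 0.25  0.081] [0.519 0.309 0.103]
yel [234 201  14  10 115] [240.4 205.2] [0.342 0.243 0.007] [0.387 0.285 0.018]
yel [267 201   8  10  43] [270.4 205.9] [0.46  0.25  0.001] [0.477 0.295 0.013]
yel [283 202   4   8  24] [284.4 205.3] [0.512 0.256 0.005] [0.523 0.286 0.016]
green [260 273  26  19 235] [272.4 279.5] [ 0.439 -0.186  0.081] [ 0.497 -0.14   0.102]
green [259 299  26  19 212] [271.1 309.9] [ 0.435 -0.201  0.002] [ 0.498 -0.153  0.013]
turq [261 226   8   7  46] [264.7 228.9] [ 0.437 -0.035  0.147] [ 0.456 -0.019  0.159]
```

View pics/crop1.png

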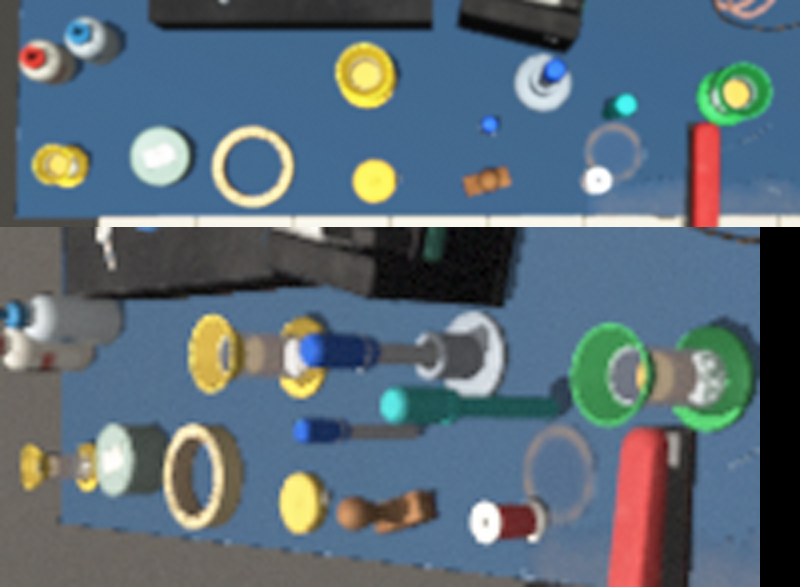

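The crop confirms both. The large blue rod stands in the grey stand (top 306,168), and the larger yellow tube is at (237,167). The small blue rod, the turquoise rod and the small yellow tube at (122,201) are look-alikes. Next I'll measure both axes precisely.

```bash
python3 - <<'E'
from h import *
from scipy.optimize import least_squares
def cloud(c,f):
    im=cv2.imread(f"pics/{c}0.png");d=np.load(f"{c}_d.npy");hsv=cv2.cvtColor(im,cv2.COLOR_BGR2HSV)
    m=f(hsv)>0;vs,us=np.where(m&(d>0))
    return np.array([P(c,u+.0,v+.0,d[v,u]) for u,v in zip(us,vs)]),us,vs
for c in ("top","side"):
    X,us,vs=cloud(c,lambda h:cv2.inRange(h,(110,150,60),(130,255,255)))
    k=(abs(X[:,0]-.475)<.07)&(abs(X[:,1]-.05)<.06)&(X[:,2]>.1);B=X[k];print(c,"blue",len(B),B.min(0).round(3),B.max(0).round(3),"px",us[k].mean(),vs[k].mean())
    T=B[B[:,2]>B[:,2].max()-.008];print(" top",len(T),T.mean(0).round(4), [Q(c,us[k].mean(),vs[k].mean(),.16).round(3)])
    S=B[B[:,2]<.155]
    if len(S)>8:
        r=least_squares(lambda p:np.hypot(S[:,0]-p[0],S[:,1]-p[1])-.013,[.48,.06],loss='soft_l1',f_scale=.002);print(" axis",r.x.round(4))
    X,us,vs=cloud(c,lambda h:cv2.inRange(h,(18,90,60),(34,255,255)))
    k=(abs(X[:,0]-.49)<.05)&(abs(X[:,1]-.28)<.05)&(X[:,2]>.075)&(X[:,2]<.11);F=X[k]
    def res(p):
        return np.hypot(F[:,0]-p[0],F[:,1]-p[1])-(.0185+(np.minimum(F[:,2],.1)-.078)/.022*.0125)
    r=least_squares(res,[.49,.28],loss='soft_l1',f_scale=.003);print(" funnel",len(F),r.x.round(4),np.abs(r.fun).mean().round(4),F.min(0).round(3),F.max(0).round(3))
E
```

```text
top blue 22 [0.475 0.047 0.159] [0.5   0.069 0.17 ] px 306.54545454545456 166.95454545454547
 top 18 [0.4844 0.0617 0.1659] [array([0.485, 0.06 , 0.16 ])]Traceback (most recent call last):
  File "<stdin>", line 14, in <module>
  File "<stdin>", line 6, in cloud
  File "h.py", line 4, in P
    p=camera_params(c);K,R,t=map(np.array,(p['K'],p['R'],p['t']))
ValueError: time passes only in moves, steps and waits
```

```bash
cat > h.py <<'E'
from bench import *
import numpy as np, cv2, functools
@functools.lru_cache
def cp(c):
    p=camera_params(c); return tuple(np.array(p[k]) for k in "KRt")
def P(c,u,v,d):
    K,R,t=cp(c); return R.T@(np.linalg.inv(K)@np.array([u,v,1])*d-t)
def Q(c,u,v,z):
    K,R,t=cp(c)
    o=-R.T@t; r=R.T@np.linalg.inv(K)@np.array([u,v,1]); return o+r*(z-o[2])/r[2]
def cloud(c,im,d,lo,hi,box):
    hsv=cv2.cvtColor(im,cv2.COLOR_RGB2HSV); vs,us=np.where((cv2.inRange(hsv,lo,hi)>0)&(d>0))
    X=np.array([P(c,u,v,d[v,u]) for u,v in zip(us,vs)]); b=np.array(box)
    k=((X>b[0])&(X<b[1])).all(1); return X[k],us[k],vs[k]
E
python3 - <<'E'
from h import *
from scipy.optimize import least_squares
for c in ("top","side"):
    im=cv2.imread(f"pics/{c}0.png")[:,:,::-1].copy();d=np.load(f"{c}_d.npy")
    B,us,vs=cloud(c,im,d,(110,150,60),(130,255,255),[[.4,-.01,.08],[.55,.11,.19]])
    print(c,"blue",len(B),B.min(0).round(3),B.max(0).round(3),"px",us.mean(),vs.mean())
    S=B
    r=least_squares(lambda p:np.hypot(S[:,0]-p[0],S[:,1]-p[1])-.013,[.485,.06],loss='soft_l1',f_scale=.002);print(" axis",r.x.round(4))
    F,us,vs=cloud(c,im,d,(18,90,60),(34,255,255),[[.44,.23,.075],[.54,.33,.112]])
    res=lambda p:np.hypot(F[:,0]-p[0],F[:,1]-p[1])-(.0185+(np.minimum(F[:,2],.1)-.078)/.022*.0125)
    r=least_squares(res,[.49,.28],loss='soft_l1',f_scale=.003);print(" funnel",len(F),r.x.round(4),np.abs(r.fun).mean().round(4),F.min(0).round(3),F.max(0).round(3))
    pts=np.stack([us,vs],1).astype(np.float32)
    (cx,cy),rad=cv2.minEnclosingCircle(pts);e=cv2.fitEllipse(cv2.convexHull(pts.astype(np.int32)));print(" ell",e,Q(c,*e[0],.1).round(4),"bbox",Q(c,(us.min()+us.max())/2,(vs.min()+vs.max())/2,.1).round(4))
E
```

```text
top blue 22 [0.475 0.047 0.159] [0.5   0.069 0.17 ] px 306.54545454545456 166.95454545454547
 axis [0.4886 0.0564]
 funnel 238 [0.4917 0.278 ] 0.0021 [0.463 0.248 0.076] [0.523 0.308 0.108]
 ell ((235.6673583984375, 166.71005249023438), (19.9456844329834, 20.121597290039062), 166.76004028320312) [0.4924 0.2778 0.1   ] bbox [0.4931 0.2783 0.1   ]
side blue 107 [0.476 0.046 0.108] [0.497 0.064 0.168] px 278.41121495327104 212.84112149532712
 axis [0.488 0.061]
 funnel 172 [0.4922 0.2782] 0.0021 [0.461 0.244 0.075] [0.522 0.311 0.105]
 ell ((278.0426940917969, 183.67669677734375), (13.844368934631348, 18.644821166992188), 90.728515625) [0.4917 0.2714 0.1   ] bbox [0.4915 0.2694 0.1   ]
```

Request:
drive_tool([
  [0,0,0,0.04,-0.03,-0.01,-1],
  [0,0,0,0.479,-0.523,-0.02,-1],
  [0,0,0,0.479,-0.523,-0.02,-1],
  [0,0,0,0.479,-0.523,-0.02,-1],
  [0,0,0,0.479,-0.523,-0.02,-1],
  [0,0,0,0.479,-0.523,-0.02,-1],
  [0,0,0,0.479,-0.523,-0.02,-1],
  [0,0,0,0.479,-0.523,-0.02,-1],
  [0,0,0,0.479,-0.523,-0.02,-1],
  [0,0,0,0.479,-0.523,-0.02,-1],
  [0,0,0,0.479,-0.523,-0.02,-1],
  [0,0,0,0.479,-0.523,-0.02,-1],
], squeeze=30)

```text
time: 1.6
ee_pos: [0.4436, -0.0414, 0.2553]
eef_rot: [0.986, 0.165, 0.0, 0.0]
ft_force: [1.8, -1.6, -0.3]
width: 0.087
```

Request:
drive_tool([
  [0,0,0,0.073,-0.081,0.0,-1],
  [0,0,0,0.073,-0.081,0.0,-1],
  [0,0,0,0.073,-0.081,0.0,-1],
  [0,0,0,0.073,-0.081,0.0,-1],
  [0,0,0,0.073,-0.081,0.0,-1],
])

```text
time: 2.1
ee_pos: [0.4857, 0.0556, 0.2546]
eef_rot: [0.986, 0.164, -0.0, 0.0]
ft_force: [-0.2, -0.8, 0.1]
width: 0.0866
```

```bash
python3 - <<'E'
from h import *
im,d=camera("side");cv2.imwrite("pics/side1.png",cv2.resize(im[120:320,180:400],None,fx=3,fy=3)[:,:,::-1])
B,us,vs=cloud("side",im,d,(110,150,60),(130,255,255),[[.4,-.01,.08],[.55,.11,.19]])
print(len(B),np.median(B,0).round(4),B.min(0).round(3),B.max(0).round(3))
hi=B[B[:,2]>.15];lo=B[B[:,2]<.125];print(hi.mean(0).round(4),lo.mean(0).round(4))
s=read_state();print(s["ee_pos"],s["eef_rot"],s["ft_force"])
E
```

```text
103 [0.4854 0.0494 0.1498] [0.476 0.044 0.112] [0.496 0.061 0.168]
[0.4865 0.0515 0.1604] [0.4863 0.0496 0.1206]
[0.48570918 0.05514357 0.25469178] [ 9.86533693e-01  1.63557520e-01 -2.34150607e-04  3.94954394e-04] [0.14542807 0.97012021 0.19906857]
```

View pics/side1.png

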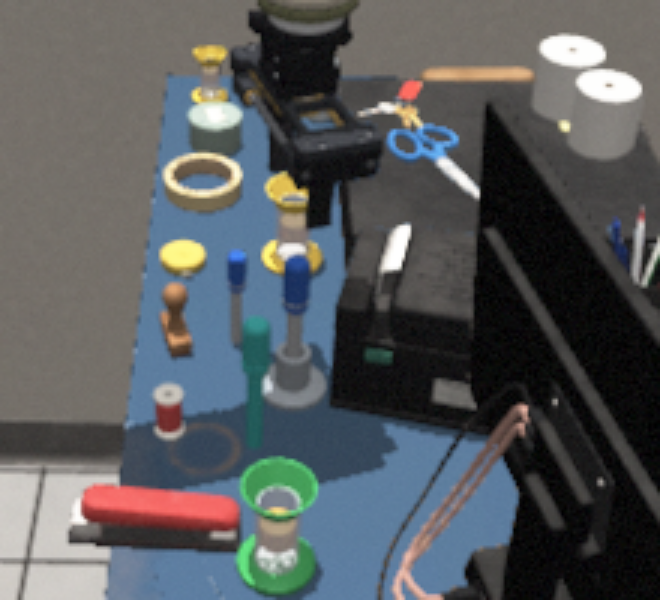

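The picture shows the gripper above the upright blue rod, whose handle is near (295,285) in the crop, with both fingers clear of the turquoise rod. I'll descend and grip.

Request:
drive_tool([
  [0,0,0,0.002,-0.004,0.04,-1],
  [0,0,0,0.002,-0.004,0.08,-1],
  [0,0,0,0.002,-0.004,0.11,-1],
  [0,0,0,0.002,-0.004,0.124,-1],
  [0,0,0,0.002,-0.004,0.124,-1],
  [0,0,0,0.002,-0.004,0.124,0.4],
  [0,0,0,0.002,-0.004,0.124,1],
  [0,0,0,0.002,-0.004,0.124,1],
  [0,0,0,0.002,-0.004,0.124,1],
  [0,0,0,0.002,-0.004,0.124,1],
  [0,0,0,0.002,-0.004,0.124,1],
  [0,0,0,0.002,-0.004,0.124,1],
], squeeze=40)

```text
time: 3.35
ee_pos: [0.4865, 0.0614, 0.1308]
eef_rot: [0.986, 0.165, 0.0, 0.0]
ft_force: [0.8, -0.8, -0.3]
width: 0.0388
```

Request:
drive_tool([
  [0,0,0,0,0,0,1],
  [0,0,0,0,0,0,1],
  [0,0,0,0,0,0,1],
  [0,0,0,0,0,0,1],
])

```text
time: 3.75
ee_pos: [0.4865, 0.0613, 0.1308]
eef_rot: [0.986, 0.165, 0.0, 0.0]
ft_force: [0.0, -0.7, 0.9]
width: 0.025
```

Request:
drive_tool([
  [0,0,0,0,0,-0.03,1],
  [0,0,0,0,0,-0.07,1],
  [0,0,0,0,0,-0.11,1],
  [0,0,0,0,0,-0.14,1],
  [0,0,0,0.012,-0.03,-0.14,1],
  [0,0,0,0.025,-0.068,-0.14,1],
  [0,0,0,0.039,-0.106,-0.14,1],
  [0,0,0,0.053,-0.144,-0.14,1],
  [0,0,0,0.067,-0.18,-0.14,1],
  [0,0,0,0.076,-0.203,-0.14,1],
  [0,0,0,0.076,-0.203,-0.14,1],
  [0,0,0,0.076,-0.203,-0.14,1],
])

```text
time: 4.95
ee_pos: [0.4922, 0.2782, 0.2704]
eef_rot: [0.986, 0.165, -0.0, 0.0]
ft_force: [0.3, -0.6, -0.8]
width: 0.0251
```

```bash
python3 - <<'E'
from h import *
im,d=camera("side");cv2.imwrite("pics/side2.png",cv2.resize(im[60:260,180:400],None,fx=3,fy=3)[:,:,::-1])
B,us,vs=cloud("side",im,d,(110,150,60),(130,255,255),[[.4,.22,.1],[.58,.33,.35]])
if len(B): print(len(B),B.mean(0).round(4),B.min(0).round(3),B.max(0).round(3))
X=np.array([[*P("side",u,v,d[v,u]),u,v] for v in range(80,240) for u in range(230,330) if d[v,u]>0])
k=(abs(X[:,0]-.49)<.03)&(abs(X[:,1]-.27)<.03)&(X[:,2]>.125)&(X[:,2]<.27);S=X[k]
for z in np.arange(.14,.27,.01):
    s=S[abs(S[:,2]-z)<.005]
    if len(s):print(z.round(3),len(s),s.mean(0).round(4)[:2],s[:,0].min().round(3),s[:,0].max().round(3))
s=read_state();print(s["ee_pos"],s["width"],s["ft_force"])
E
```

```text
35 [0.4827 0.2743 0.28  ] [0.479 0.265 0.247] [0.49  0.292 0.305]
0.15 3 [0.4899 0.2769] 0.487 0.496
0.16 13 [0.4931 0.2731] 0.486 0.5
0.17 12 [0.4924 0.2724] 0.486 0.499
0.18 17 [0.4925 0.2733] 0.486 0.499
0.19 10 [0.4904 0.273 ] 0.485 0.498
0.2 16 [0.4918 0.274 ] 0.485 0.498
0.21 13 [0.4908 0.2747] 0.485 0.497
0.22 9 [0.4914 0.2727] 0.487 0.497
0.23 15 [0.4931 0.2741] 0.487 0.5
0.24 11 [0.4926 0.2738] 0.487 0.5
0.25 14 [0.4904 0.2707] 0.48 0.502
0.26 22 [0.4915 0.2658] 0.477 0.508
[0.49263654 0.27723676 0.27050073] 0.02496619192047185 [ 0.62152025 -0.46141452 -0.03807361]
```

View pics/side2.png

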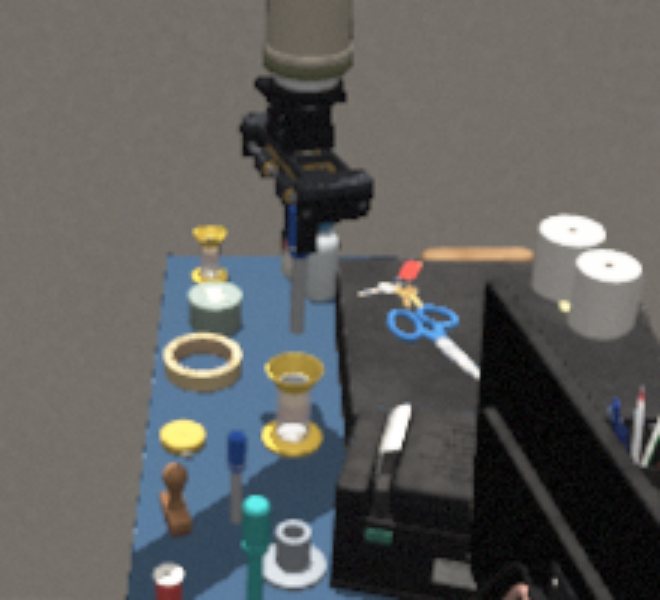

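The rod hangs upright at (298,290) in the crop, on the tube axis, with the funnel mouth at (294,370) below its foot. Lowering it.

Request:
drive_tool([
  [0,0,0,0,0,0.02,1],
  [0,0,0,0,0,0.04,1],
  [0,0,0,0,0,0.06,1],
  [0,0,0,0,0,0.07,1],
  [0,0,0,0,0,0.08,1],
  [0,0,0,0,0,0.09,1],
  [0,0,0,0,0,0.095,1],
  [0,0,0,0,0,0.1,1],
  [0,0,0,0,0,0.105,1],
  [0,0,0,0,0,0.11,1],
  [0,0,0,0,0,0.11,1],
])

```text
time: 6.1
ee_pos: [0.4927, 0.2779, 0.161]
eef_rot: [0.986, 0.165, 0.0, 0.0]
ft_force: [0.3, 0.2, -1.3]
width: 0.0252
```

Request:
drive_tool([
  [0,0,0,0,0,0.003,1],
  [0,0,0,0,0,0.005,1],
  [0,0,0,0,0,0.007,1],
  [0,0,0,0,0,0.009,1],
])

```text
time: 6.5
ee_pos: [0.4939, 0.2789, 0.1544]
eef_rot: [0.986, 0.165, 0.002, -0.0]
ft_force: [-3.6, -4.2, 31.2]
width: 0.0252
```

31 N appears at TCP z = 0.154, which is where the hard bottom is expected. I'll relax, release, and look before withdrawing.

Request:
drive_tool([
  [0,0,0,0,0,0.001,1],
  [0,0,0,0,0,0.001,1],
  [0,0,0,0,0,-0.002,1],
  [0,0,0,0,0,-0.002,0],
  [0,0,0,0,0,-0.002,-1],
  [0,0,0,0,0,-0.002,-1],
  [0,0,0,0,0,-0.002,-1],
  [0,0,0,0,0,-0.002,-1],
  [0,0,0,0,0,-0.002,-1],
  [0,0,0,0,0,-0.002,-1],
  [0,0,0,0,0,-0.002,-1],
])

```text
time: 7.6
ee_pos: [0.4924, 0.278, 0.1538]
eef_rot: [0.986, 0.165, -0.0, 0.0]
ft_force: [0.2, 1.0, -0.4]
width: 0.0811
```

```bash
python3 - <<'E'
from h import *
im,d=camera("side");cv2.imwrite("pics/side3.png",cv2.resize(im[100:230,210:350],None,fx=4,fy=4,interpolation=cv2.INTER_CUBIC)[:,:,::-1])
B,us,vs=cloud("side",im,d,(110,150,60),(130,255,255),[[.4,.22,.1],[.58,.33,.35]])
if len(B): print(len(B),B.mean(0).round(4),B.min(0).round(3),B.max(0).round(3))
s=read_state();print(s["ee_pos"],s["width"],s["ft_force"])
E
```

```text
21 [0.4888 0.2689 0.1519] [0.483 0.263 0.132] [0.497 0.276 0.164]
[0.49248465 0.27803771 0.1538134 ] 0.08317241542996562 [ 0.62854409  0.16889428 -0.22433883]
```

View pics/side3.png

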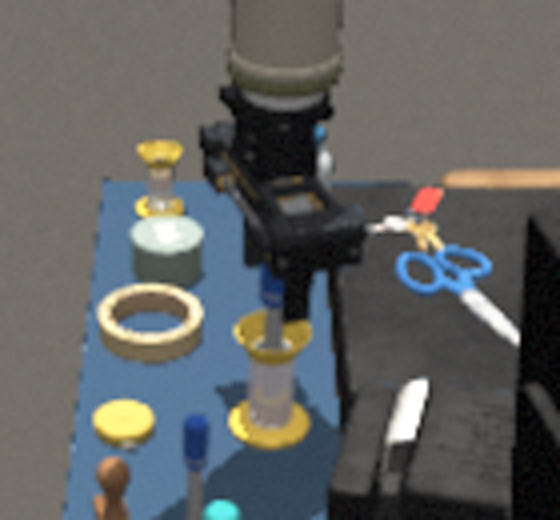

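The rod stands in the tube at (270,310) in the crop, handle just above the funnel, and the fingers are open. Withdrawing straight up.

Request:
drive_tool([
  [0,0,0,0,0,-0.02,-1],
  [0,0,0,0,0,-0.05,-1],
  [0,0,0,0,0,-0.09,-1],
  [0,0,0,0,0,-0.13,-1],
  [0,0,0,0,0,-0.16,-1],
  [0,0,0,-0.04,0.14,-0.16,-1],
  [0,0,0,-0.04,0.14,-0.16,-1],
  [0,0,0,-0.04,0.14,-0.16,-1],
  [0,0,0,-0.04,0.14,-0.16,-1],
  [0,0,0,-0.04,0.14,-0.16,-1],
])

```text
time: 8.65
ee_pos: [0.5003, 0.1315, 0.314]
eef_rot: [0.987, 0.163, 0.0, 0.0]
ft_force: [-0.4, 0.6, 0.1]
width: 0.0869
```

```bash
python3 - <<'E'
from h import *
im,d=camera("side");im2,d2=camera("top")
a=cv2.resize(im[130:250,230:330],(480,576),interpolation=cv2.INTER_CUBIC);b=cv2.resize(im2[130:230,210:260],(288,576),interpolation=cv2.INTER_CUBIC)
cv2.imwrite("pics/end.png",np.hstack([a,b])[:,:,::-1])
for c,i,dd in (("side",im,d),("top",im2,d2)):
    B,us,vs=cloud(c,i,dd,(110,150,60),(130,255,255),[[.42,.2,.1],[.58,.36,.25]])
    if len(B): print(c,len(B),B.mean(0).round(4),B.min(0).round(3),B.max(0).round(3))
s=read_state();print(s["time"],s["ee_pos"],s["width"],s["ft_force"],np.abs(s["joint_vel"]).max())
E
```

```text
side 79 [0.4904 0.2709 0.1699] [0.48  0.263 0.132] [0.502 0.286 0.193]
top 19 [0.4905 0.2745 0.189 ] [0.482 0.267 0.181] [0.504 0.285 0.196]
8.75 [0.49984519 0.13388725 0.31396859] 0.08721026768775413 [-0.09924965  0.92945428 -0.6729416 ] 0.01643391366261762
```

View pics/end.png

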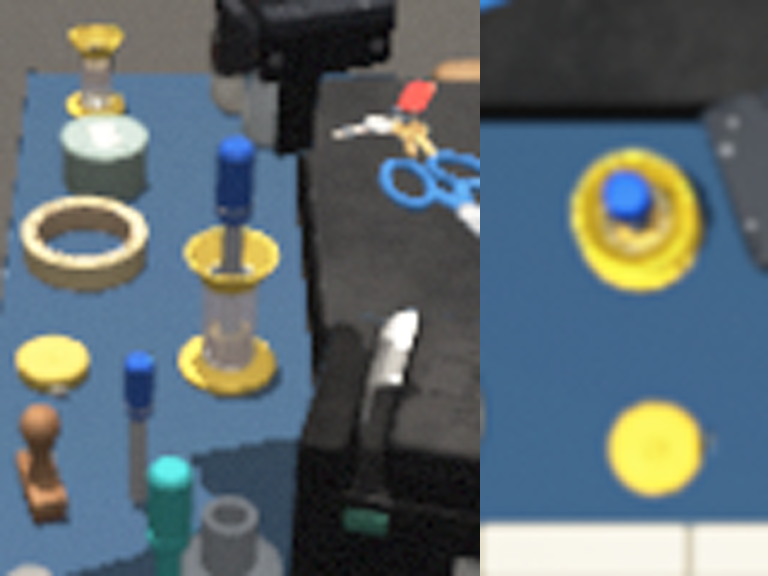

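```bash
python3 -c "
from bench import *
print(close_job())"
```

```text
the job is handed in; nothing more can be done
None
```

I took the large blue rod from its grey stand, lowered it into the larger yellow tube and pressed the coins down. I then let go, withdrew, and handed the job in at about 8.8 s. No verdict was reported.

- **Coins down:** the push ended against a hard stop at about 31 N, with the tool at z = 0.154. From the tool heights, the foot was then at about 34 mm, which is the bottom position.
- **Rod standing:** after release, the top camera put the handle top at about 0.189 m, as expected with the coins on the bottom. The rod stood upright, with its top within about 5 mm of the tube axis.
- **Least certain:** the camera calibration is good to about 2 mm and the margin is 3 mm. The camera alone is therefore weak proof of the last millimetres; the hard stop at the expected depth is the stronger evidence.
- **Clear of contact:** the gripper was open and well away, with a wrist force of about 1 N.
- **Green tube:** I never lowered the tool near it, but I did not re-measure its coins at the end.

No check failed or disagreed.

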